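# Ease the cap off the press's split bearing

## Task

Take the wooden wedge from the tool block and use it to ease the cap off the split bearing housing evenly: push the wedge fully down into the pry slot at one end of the seam, draw it out, then push it fully down into the slot at the other end and leave it standing there, released. Move the cap only with the wedge, never with the gripper.

Things in the scene. Friction and masses are not known exactly. Their poses are not given: they have to be found in the camera images.
- wedge: Wooden wedge upright in a pocket of a wooden block 60 mm high; the tool with the thick rectangular head (beside it a round drift and a thin scraper, tops 112 mm high). Origin: middle of the blade tip, z up. Blade 48 long, 24 wide (y), thickness (x) 8 at the tip to 26 at 36 up, alike on both sides. Head 34 (x) x 60 (y) x 50 tall, grip it across 34; its underside is the shoulder.
- housing: Fixed base half of a grey bearing housing, lying on a board. Origin: board underside, mid seam. x across the seam to the cap, y along the seam, z up. Flat top at z 72 mm. Seam at x 0. Two open-topped pry slots, centred y +55 and -55, 40 long, 60 deep; mouth from x -20 (upright wall) to +10. Push the wedge straight down with its middle at x -5, its x along housing x, till its shoulder rests.
- cap: Cap half, a stiff press fit: each end moves by itself towards housing +x, up to 16 mm, and stays there. Origin on its seam face at the +55 slot, 12 mm above the housing's origin: its housing x is the gap at that end, 0 closed, about 8 once the wedge has been fully down there (5 to 20 N). Its slot edges have a 10 mm, 45 degree bevel at the top. Axes as the housing's when closed.
- cap_right (a point): The like point on the cap's seam face at the -55 mm slot, 12 mm above the housing's origin: its housing x is the gap at that end, 0 when closed.
Mind the look-alikes: they are no part of the job. What is shaped like the wedge but black or purple is not meant.

How it is judged (in metres and radians):
At the end, for the whole second after the job is handed in: The cap stands off the base half by more than 4 mm at both ends and is within 4 degrees of parallel to it; the wedge stands in one of the two pry slots, within 12 mm of fully down and within 11 degrees of upright, released and at rest (x of each of cap, cap_right in the frame of housing above 0.004 m and angle between the x axis of cap and the x axis of housing, either way round below 0.07 rad and z of wedge in the frame of housing between 0.014 and 0.036 m and x of wedge in the frame of housing between -0.02 and 0.015 m and (y of wedge in the frame of housing between 0.035 and 0.075 m or y of wedge in the frame of housing between -0.075 and -0.035 m) and angle between wedge's own z axis and vertical below 0.2 rad and linear speed of wedge below 0.02 m/s); the robot touches nothing.
It fails at once if the gripper or arm pushes the cap (more than 3 N) (contact force between any of the fingers, the arm and cap above 3 N).
It also fails if it takes over 46 s, if anything falls off the work surface, if the arm or the gripper's body presses on something with over 40 N, if the wrist force passes 120 N, or if a joint passes its speed limit or range.

## Robot

A 6-joint arm with a two-finger parallel gripper is mounted at the origin on the work surface. World frame = base frame: x ahead of the robot, y to its left, z up, the work surface at z = 0. Lengths are in mm, angles in degrees, forces in N, time in s.
With the tool pointing down it reaches from about 300 to 850 mm from the base axis. Payload 4.2 kg.
Tool frame: the origin (TCP) lies at the very end of the fingers, on their centre line; the grasp point (between the pads) lies 19 mm behind it (env.grasp_offset is the distance from the TCP to the grasp point, in mm); z points along the fingers, y is the line along which they close (so a half turn about z gives the same grasp; the last joint's range is limited). The gripper opens to 91 mm and grips with 3 to 60 N. Pads are 32 mm wide; open, the fingers measure 118 mm over their backs; the gripper's body (76 mm by 178 mm) begins 60 mm behind the grasp point.
Start: joints at [64.286, 18.312, 89.639, -0, 72.044, -1.146], TCP at [239.078, 522.958, 213.976] pointing down, gripper open.
Joint ranges: [-177.97, 177.97], [-48.28, 115.42], [12.27, 149.76], [-77.06, 257.06], [2.81, 150.46], [-146.56, 146.56]. Speed limits (degrees/s): [147.25, 147.25, 180, 180, 180, 180].

## Interface

Orientations are given as [roll, pitch, yaw] about the fixed x, y, z axes, in that order (R = Rz(yaw) Ry(pitch) Rx(roll)).
In Python, from workcell import env gives the robot as it stands. The module is installed in compiled form; this text tells all that it offers.
- The arm moves only by the tool send_rows, never from a script. Its argument "motion" is a list of rows, each an object of numbers: "tx", "ty", "tz": the shift along the tool's x, y, z in units of 500 mm (1.0 is 500 mm); "rx", "ry", "rz": the turn, a rotation vector about the tool's x, y, z in units of 30 degrees (1.0 is 30 degrees); "gripper": the closure, from -1 (fully open) to 1 (shut). In form: [{"tx": .., "ty": .., "tz": .., "rx": .., "ry": .., "rz": .., "gripper": ..}, ...]. A call has 1 to 12 rows; each row shifts and turns the commanded pose from where the row before left it, along the tool's axes as they then stand; what a row does not reach is not made up. A row lasts 1/8 s, in which the tool goes at most 62.5 mm and 10.7 degrees, less where a joint would pass 70% of its speed; a pose out of reach is approached as far as the arm can. A call with a number of a shift or a turn outside -1 to 1 is refused whole. A call with a gripper value outside its range is refused whole. The fingers move at their own pace and stop on an object; "grip_force" is the grip in N (left out, the last holds). Time passes only in rows, so rows that do not move let the fingers close. It gives the time, the measured TCP pose, the force, the opening and the grip force at its end, in the units of the state.
- env.state(): the state, without advancing time (a new reading comes with each control period).
- env.grab_frame(name): name is "scene" or "top"; returns a dict with "frame" (480x640x3 uint8, red, green, blue), "vertical_fov" (degrees; the focal length in pixels is half the picture's height over the tangent of half this angle, whatever the lens; pixels are square), "cx", "cy" (the principal point, pixels), "k1" (the pictures are not rectified: a ray, as slopes to the right and down, at radius r is drawn at 1 + k1 r^2 times it, then the intrinsics apply), "rvec" (rotation vector, rad) and "tvec" (3), from world to camera coordinates, as OpenCV has them. Camera axes: x right, y down, z forward; pixel columns grow to the right and rows downward; lengths in mm; the calibration is good to about 2 mm. A picture is of the moment at which its call begins. There is no depth.
- env.job_done(): hands the job in; it is judged then, once.
The state is a dict: "time_s": time; "qpos": joint angles; "qvel": joint speeds; "effort": joint torques, N m; "ee_pos": TCP position; "ee_rot": TCP orientation; "force": force on the tool from outside, world axes, zero at the start; "torque": the same for the moment, N m; "gripper_width": finger opening in mm; "gripper_force": force on a finger pad.
Only numpy, scipy, OpenCV 4.12 (cv2) and the standard library are available. Lean on these libraries where they do the work, as an engineer would, in place of code of your own. Each camera call takes 0.05 s, during which the arm holds its last target. There are 200 camera calls.

## Working session

There is one attempt and no reset: what is moved stays moved. The work goes in short steps, Python scripts to look and compute and a tool call to move; the robot and the scene stay as the last step left them, time stands still between calls to the robot, and variables do not carry over. Pictures are saved under pics/ and viewed, at most 10 in all, crops included, and the job is handed in when it is done.

Besides the shell and the picture viewer there is one more tool, called after "Call:" in YAML: its name, and indented under it one key for each argument. send_rows: Moves the arm, as the interface text tells. Shifts and turns lie within -1 to 1; 1 stands for 500 mm of shift or 30 degrees of turn. Its arguments: {"type":"object","properties":{"motion":{"type":"array"},"grip_force":{"type":"number"}},"required":["motion"]}

```bash
mkdir -p pics; cat > h.py <<'E'
import numpy as np, cv2, pickle
from workcell import env
def snap(n,fn):
    d=env.grab_frame(n); cv2.imwrite(f'pics/{fn}.png',d['frame'][:,:,::-1]); pickle.dump(d,open(f'pics/{fn}.pkl','wb')); return d
def load(fn): return pickle.load(open(f'pics/{fn}.pkl','rb'))
def ray(d,u,v):
    f=240/np.tan(np.radians(d['vertical_fov'])/2)
    p=np.array([(u-d['cx'])/f,(v-d['cy'])/f]); s=p.copy()
    for _ in range(30): s=p/(1+d['k1']*(s@s))
    R=cv2.Rodrigues(np.array(d['rvec'],float))[0]; t=np.array(d['tvec'],float).ravel()
    return -R.T@t, R.T@np.array([s[0],s[1],1])
def onz(d,u,v,z):
    c,r=ray(d,u,v); return c+r*(z-c[2])/r[2]
def proj(d,P):
    f=240/np.tan(np.radians(d['vertical_fov'])/2)
    R=cv2.Rodrigues(np.array(d['rvec'],float))[0]; q=R@np.array(P,float)+np.array(d['tvec'],float).ravel()
    s=q[:2]/q[2]; s=s*(1+d['k1']*(s@s)); return s*f+[d['cx'],d['cy']]
E
python3 - <<'E'
from h import *
for n in('scene','top'):
    d=snap(n,n+'0'); print(n,ray(d,320,240),d['vertical_fov'],d['k1'],d['cx'],d['cy'])
print(env.state())
E
```

```text
scene (array([ 843.45961594, -542.96442822,  723.51870755]), array([-0.33905743,  0.5745871 , -0.74497672])) 54.30408447565474 0.04189358369128291 315.36479580297254 239.26381186698978
top (array([468.51734493, -37.4431603 , 976.13371802]), array([ 0.06639613,  0.01302117, -0.99772523])) 46.37045652708764 0.030746361292381365 319.5276340009753 236.78515485130626
{'time_s': 0.1, 'qpos': array([ 6.42875842e+01,  1.83477282e+01,  8.96968644e+01,  3.68721067e-04,
        7.20443619e+01, -1.14892732e+00]), 'qvel': array([ 0.08449733, -0.03189866, -0.25501487, -0.04080592, -0.10571964,
        0.01046865]), 'effort': array([ 6.48444111e-04, -4.13333559e+01, -2.32509166e+01,  7.30598811e-02,
        4.21946088e-02, -4.13823591e-05]), 'ee_pos': array([238.86527465, 522.56159503, 213.22415073]), 'ee_rot': array([-1.79911070e+02, -2.13416076e-03,  1.55436396e+02]), 'force': array([-1.2948331 ,  0.8136392 , -0.29777248]), 'torque': array([ 0.01484515,  0.01663836, -0.06662264]), 'gripper_force': 0.0, 'gripper_width': 90.90394086106791}
```

View pics/top0.png

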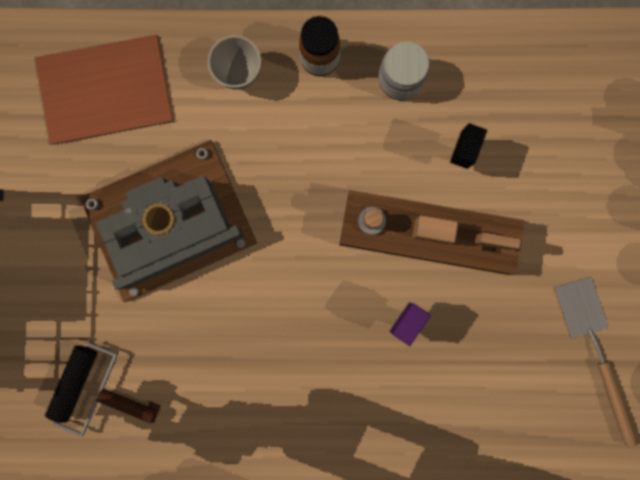

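View pics/scene0.png

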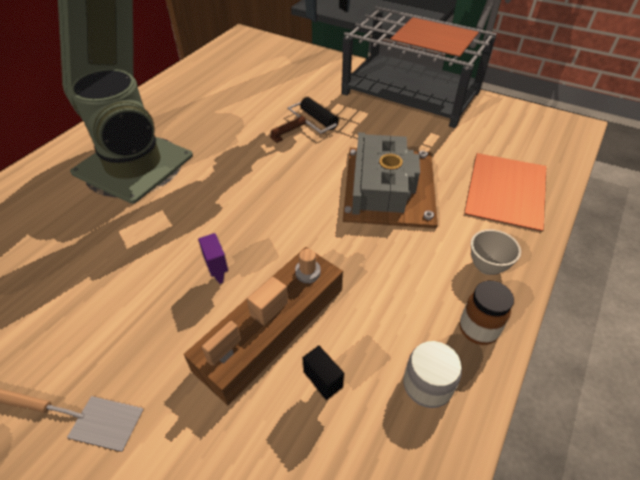

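Candidates for the wedge: wooden head at top (436,229), black wedge (468,146), purple wedge (410,324), thin scraper (498,241), round drift (373,219). The choice is the thick wooden head at (436,229). Next I'll check it in a crop along with the housing.

```bash
python3 - <<'E'
import cv2,numpy as np
t=cv2.imread('pics/top0.png')
a=cv2.resize(t[135:305,75:265],None,fx=4,fy=3.5*4/3.5,interpolation=cv2.INTER_CUBIC)[:600]
b=t[180:280,335:535]
cv2.imwrite('pics/c1.png',cv2.resize(t[140:290,80:260],None,fx=4,fy=4,interpolation=cv2.INTER_CUBIC))
cv2.imwrite('pics/c2.png',cv2.resize(b,None,fx=4,fy=4,interpolation=cv2.INTER_CUBIC))
E
```

```text
(no output)
```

View pics/c1.png

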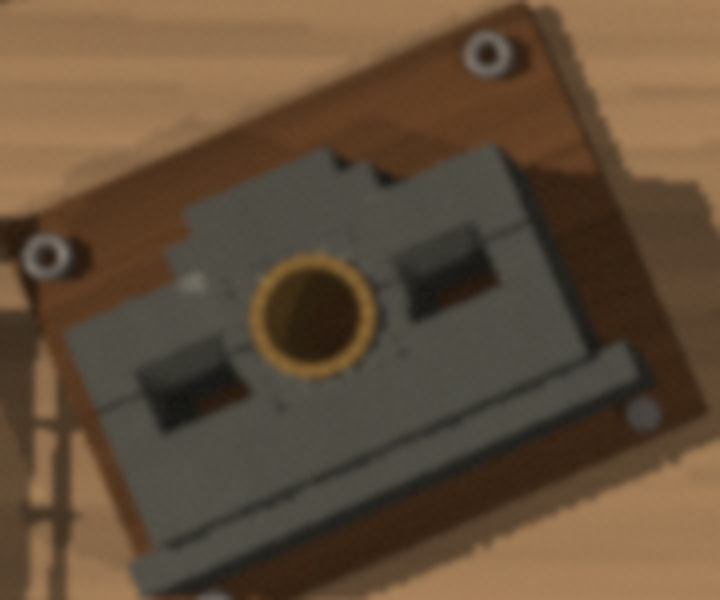

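View pics/c2.png

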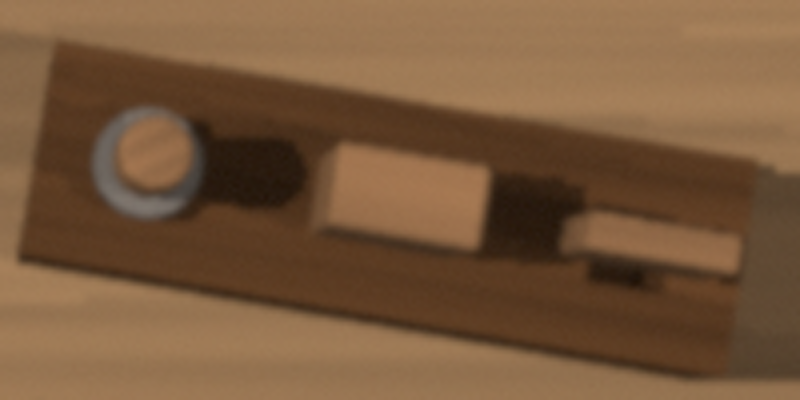

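The housing crop shows two slots. The seam line meets them nearer the upper edge, and the lighter bevels are on that side, so the cap is the upper half in the image. The tool crop shows the wedge as the thick rectangular wooden head, full-image corners about (419,216), (458,221), (455,242), (416,237).

```bash
python3 - <<'E'
from h import *
d=load('top0')
def q(C,o,z):
    P=np.array([onz(d,x/4+o[0],y/4+o[1],z)[:2] for x,y in C]); print(P.round(1).tolist(),'mean',P.mean(0).round(1),'edges',[np.linalg.norm(P[i]-P[i-1]).round(1) for i in range(4)]); return P
ang=lambda v:np.degrees(np.arctan2(v[1],v[0])).round(2)
L=q([(137,378),(218,340),(247,397),(165,432)],(80,140),72)
R=q([(395,262),(473,222),(498,283),(415,322)],(80,140),72)
v=L.mean(0)-R.mean(0);print('slot sep',np.linalg.norm(v),ang(v))
# lower (base) wall edges only
W=q([(335,143),(492,166),(478,250),(325,228)],(335,180),112)
print('long ang',ang(W[1]-W[0]),ang(W[2]-W[3]))
B=q([(58,40),(757,160),(718,377),(20,262)],(335,180),60); print('block ang',ang(B[1]-B[0]),ang(B[2]-B[3]))
F=[onz(d,x/4+80,y/4+140,72)[:2] for x,y in[(65,330),(150,545),(590,350),(497,147),(95,410),(528,225)]];F=np.array(F);print(F.round(1).tolist(),ang(F[1]-F[2]),ang(F[0]-F[3]),'seam',ang(F[4]-F[5]),(F[4]+F[5])/2)
E
```

```text
[[535.9, 307.7], [551.6, 275.4], [528.4, 263.0], [514.1, 295.7]] mean [532.5 285.5] edges [np.float64(24.9), np.float64(35.8), np.float64(26.2), np.float64(35.7)]
[[583.8, 204.5], [600.3, 173.1], [575.4, 162.4], [559.3, 195.8]] mean [579.7 183.9] edges [np.float64(26.0), np.float64(35.5), np.float64(27.1), np.float64(37.0)]
slot sep 111.95000540144879 114.93
[[564.4, -178.5], [555.7, -238.7], [523.2, -233.0], [531.4, -174.5]] mean [ 543.7 -206.2] edges [np.float64(33.2), np.float64(60.8), np.float64(33.0), np.float64(59.1)]
long ang -98.2 -97.96
[[612.3, -73.6], [563.8, -357.9], [475.6, -340.5], [520.6, -58.3]] mean [ 543.1 -207.6] edges [np.float64(92.9), np.float64(288.4), np.float64(89.9), np.float64(285.8)]
block ang -99.67 -99.07
[[555.3, 337.4], [468.5, 300.2], [548.2, 124.5], [631.2, 163.9], [522.9, 324.2], [599.2, 150.7]] 114.41 113.63 seam 113.74 [561.03332534 237.43790187]
```

```bash
cat >> h.py <<'E'
from scipy.spatial.transform import Rotation as Ro
def plan(x,y,z,yaw):
    s=env.state(); R=Ro.from_euler('xyz',s['ee_rot'],degrees=True)
    t=R.inv().apply(np.array([x,y,z])-s['ee_pos'])
    T=Ro.from_euler('xyz',[180,0,yaw],degrees=True); r=np.degrees((R.inv()*T).as_rotvec())
    print('pos',s['ee_pos'].round(1),'rot',s['ee_rot'].round(2),'F',s['force'].round(1),'w',round(s['gripper_width'],1),'t',s['time_s'])
    print('shift units',(t/500).round(4),'rows>=',np.linalg.norm(t)/62.5,'turn units',(r/30).round(4),'rows>=',np.linalg.norm(r)/10.7)
E
python3 - <<'E'
from h import *
d=load('scene0')
for u,v in[(345,92),(458,118)]: print(onz(d,u,v,0).round())
for z in(150,200,250): print(z,onz(d,345,38,z).round(),onz(d,470,62,z).round())
plan(543.7,-206.2,213,81.6)
E
```

```text
[287. 545.   0.]
[612. 578.   0.]
150 [277. 552. 150.] [604. 587. 150.]
200 [326. 457. 200.] [625. 489. 200.]
250 [376. 361. 250.] [646. 390. 250.]
pos [238.9 522.6 213.2] rot [-179.91   -0.    155.44] F [-1.3  0.8 -0.3] w 90.9 t 0.1
shift units [-1.1604 -1.0722  0.0021] rows>= 12.639166781876488 turn units [-2.6000e-03  1.8000e-03  2.4612e+00] rows>= 6.900602197861577
```

Call:
send_rows:
  motion:
    - {"tx": -0.06, "ty": -0.055, "tz": 0}
    - {"tx": -0.08, "ty": -0.074}
    - {"tx": -0.08, "ty": -0.074}
    - {"tx": -0.08, "ty": -0.074}
    - {"tx": -0.08, "ty": -0.074}
    - {"tx": -0.08, "ty": -0.074}
    - {"tx": -0.08, "ty": -0.074}
    - {"tx": -0.08, "ty": -0.074}
    - {"tx": -0.08, "ty": -0.074}
    - {"tx": -0.08, "ty": -0.074}
    - {"tx": -0.08, "ty": -0.074}
    - {"tx": -0.08, "ty": -0.074}

```text
invalid input at $.motion[0]: expected keys tx, ty, tz, rx, ry, rz, gripper
```

Call:
send_rows:
  motion:
    - {"tx": -0.08, "ty": -0.075}
    - {"tx": -0.08, "ty": -0.075}
    - {"tx": -0.06, "ty": -0.053}
    - {"rz": 0.35}
    - {"rz": 0.35}
    - {"rz": 0.35}
    - {"rz": 0.35}
    - {"rz": 0.35}
    - {"rz": 0.35}
    - {"rz": 0.35}
    - {"rz": 0.01}

```text
invalid input at $.motion[0]: expected keys tx, ty, tz, rx, ry, rz, gripper
```

```bash
python3 - <<'E'
from h import *
plan(543.7,-206.2,73,81.6)
E
```

```text
pos [238.9 522.6 213.2] rot [-179.91   -0.    155.44] F [-1.3  0.8 -0.3] w 90.9 t 0.1
shift units [-1.1604 -1.0717  0.2821] rows>= 12.836752083947692 turn units [-2.6000e-03  1.8000e-03  2.4612e+00] rows>= 6.900602197861577
```

Call:
send_rows:
  motion:
    - {"tx": -0.06, "ty": -0.055, "tz": 0, "rx": 0, "ry": 0, "rz": 0, "gripper": -1}
    - {"tx": -0.08, "ty": -0.074, "tz": 0, "rx": 0, "ry": 0, "rz": 0, "gripper": -1}
    - {"tx": -0.08, "ty": -0.074, "tz": 0, "rx": 0, "ry": 0, "rz": 0, "gripper": -1}
    - {"tx": -0.08, "ty": -0.074, "tz": 0, "rx": 0, "ry": 0, "rz": 0, "gripper": -1}
    - {"tx": -0.08, "ty": -0.074, "tz": 0, "rx": 0, "ry": 0, "rz": 0, "gripper": -1}
    - {"tx": -0.08, "ty": -0.074, "tz": 0, "rx": 0, "ry": 0, "rz": 0, "gripper": -1}
    - {"tx": -0.08, "ty": -0.074, "tz": 0, "rx": 0, "ry": 0, "rz": 0, "gripper": -1}
    - {"tx": -0.08, "ty": -0.074, "tz": 0, "rx": 0, "ry": 0, "rz": 0, "gripper": -1}
    - {"tx": -0.08, "ty": -0.074, "tz": 0, "rx": 0, "ry": 0, "rz": 0, "gripper": -1}
    - {"tx": -0.08, "ty": -0.074, "tz": 0, "rx": 0, "ry": 0, "rz": 0, "gripper": -1}
    - {"tx": -0.08, "ty": -0.074, "tz": 0, "rx": 0, "ry": 0, "rz": 0, "gripper": -1}
    - {"tx": -0.08, "ty": -0.074, "tz": 0, "rx": 0, "ry": 0, "rz": 0, "gripper": -1}

```text
time_s: 1.6
ee_pos: [486.1, -69.3, 213.7]
ee_rot: [180.0, -0.0, 155.4]
force: [1.4, -0.9, 0.9]
gripper_width: 91.2
gripper_force: 0.0
```

Call:
send_rows:
  motion:
    - {"tx": -0.08, "ty": -0.075, "tz": 0, "rx": 0, "ry": 0, "rz": 0, "gripper": -1}
    - {"tx": -0.08, "ty": -0.075, "tz": 0, "rx": 0, "ry": 0, "rz": 0, "gripper": -1}
    - {"tx": -0.06, "ty": -0.053, "tz": 0, "rx": 0, "ry": 0, "rz": 0, "gripper": -1}
    - {"tx": 0, "ty": 0, "tz": 0, "rx": 0, "ry": 0, "rz": 0.35, "gripper": -1}
    - {"tx": 0, "ty": 0, "tz": 0, "rx": 0, "ry": 0, "rz": 0.35, "gripper": -1}
    - {"tx": 0, "ty": 0, "tz": 0, "rx": 0, "ry": 0, "rz": 0.35, "gripper": -1}
    - {"tx": 0, "ty": 0, "tz": 0, "rx": 0, "ry": 0, "rz": 0.35, "gripper": -1}
    - {"tx": 0, "ty": 0, "tz": 0, "rx": 0, "ry": 0, "rz": 0.35, "gripper": -1}
    - {"tx": 0, "ty": 0, "tz": 0, "rx": 0, "ry": 0, "rz": 0.35, "gripper": -1}
    - {"tx": 0, "ty": 0, "tz": 0, "rx": 0, "ry": 0, "rz": 0.35, "gripper": -1}
    - {"tx": 0, "ty": 0, "tz": 0, "rx": 0, "ry": 0, "rz": 0.01, "gripper": -1}

```text
time_s: 2.98
ee_pos: [543.5, -205.6, 213.5]
ee_rot: [-179.9, -0.0, 81.7]
force: [-0.2, 0.8, -0.1]
gripper_width: 91.5
gripper_force: 0.0
```

```bash
python3 - <<'E'
from h import *
plan(543.7,-206.2,73,81.6)
E
```

```text
pos [ 543.5 -205.6  213.5] rot [-1.7995e+02 -2.0000e-02  8.1740e+01] F [-0.2  0.8 -0.1] w 91.5 t 2.975
shift units [-0.0013  0.0009  0.281 ] rows>= 2.2477531994192708 turn units [-0.0018 -0.0006  0.0047] rows>= 0.014154931110850094
```

Call:
send_rows:
  motion:
    - {"tx": 0, "ty": 0, "tz": 0.08, "rx": 0, "ry": 0, "rz": 0, "gripper": -1}
    - {"tx": 0, "ty": 0, "tz": 0.08, "rx": 0, "ry": 0, "rz": 0, "gripper": -1}
    - {"tx": 0, "ty": 0, "tz": 0.06, "rx": 0, "ry": 0, "rz": 0, "gripper": -1}
    - {"tx": 0, "ty": 0, "tz": 0.04, "rx": 0, "ry": 0, "rz": 0, "gripper": -1}
    - {"tx": 0, "ty": 0, "tz": 0.02, "rx": 0, "ry": 0, "rz": 0, "gripper": -1}
    - {"tx": 0, "ty": 0, "tz": 0, "rx": 0, "ry": 0, "rz": 0, "gripper": -1}

```text
time_s: 3.72
ee_pos: [543.5, -205.6, 73.5]
ee_rot: [-179.9, -0.0, 81.7]
force: [-0.1, -0.8, 0.3]
gripper_width: 91.0
gripper_force: 0.0
```

Call:
send_rows:
  motion:
    - {"tx": 0, "ty": 0, "tz": 0, "rx": 0, "ry": 0, "rz": 0, "gripper": 1}
    - {"tx": 0, "ty": 0, "tz": 0, "rx": 0, "ry": 0, "rz": 0, "gripper": 1}
    - {"tx": 0, "ty": 0, "tz": 0, "rx": 0, "ry": 0, "rz": 0, "gripper": 1}
    - {"tx": 0, "ty": 0, "tz": 0, "rx": 0, "ry": 0, "rz": 0, "gripper": 1}
    - {"tx": 0, "ty": 0, "tz": 0, "rx": 0, "ry": 0, "rz": 0, "gripper": 1}
    - {"tx": 0, "ty": 0, "tz": 0, "rx": 0, "ry": 0, "rz": 0, "gripper": 1}
    - {"tx": 0, "ty": 0, "tz": 0, "rx": 0, "ry": 0, "rz": 0, "gripper": 1}
    - {"tx": 0, "ty": 0, "tz": 0, "rx": 0, "ry": 0, "rz": 0, "gripper": 1}
  grip_force: 45

```text
time_s: 4.72
ee_pos: [543.9, -205.7, 74.0]
ee_rot: [180.0, -0.0, 81.6]
force: [0.4, 0.1, 0.8]
gripper_width: 33.7
gripper_force: 45.0
```

Call:
send_rows:
  motion:
    - {"tx": 0, "ty": 0, "tz": -0.02, "rx": 0, "ry": 0, "rz": 0, "gripper": 1}
    - {"tx": 0, "ty": 0, "tz": -0.04, "rx": 0, "ry": 0, "rz": 0, "gripper": 1}
    - {"tx": 0, "ty": 0, "tz": -0.06, "rx": 0, "ry": 0, "rz": 0, "gripper": 1}
    - {"tx": 0, "ty": 0, "tz": -0.08, "rx": 0, "ry": 0, "rz": 0, "gripper": 1}
    - {"tx": 0, "ty": 0, "tz": -0.06, "rx": 0, "ry": 0, "rz": 0, "gripper": 1}
    - {"tx": 0, "ty": 0, "tz": 0, "rx": 0, "ry": 0, "rz": 0, "gripper": 1}

```text
time_s: 5.48
ee_pos: [544.9, -206.2, 206.8]
ee_rot: [179.7, 0.1, 81.6]
force: [0.1, -0.0, -1.1]
gripper_width: 33.6
gripper_force: 45.0
```

```bash
python3 - <<'E'
from h import *
plan(533.9,285.3,203,114.1)
E
```

```text
pos [ 544.9 -206.2  206.8] rot [1.7968e+02 8.0000e-02 8.1630e+01] F [ 0.1 -0.  -1.1] w 33.6 t 5.475
shift units [ 0.9693 -0.1649  0.0053] rows>= 7.866233963718171 turn units [ 0.0097  0.0056 -1.0823] rows>= 3.0346142729260626
```

Call:
send_rows:
  motion:
    - {"tx": 0.05, "ty": -0.009, "tz": 0, "rx": 0, "ry": 0, "rz": 0, "gripper": 1}
    - {"tx": 0.1, "ty": -0.017, "tz": 0, "rx": 0, "ry": 0, "rz": 0, "gripper": 1}
    - {"tx": 0.11, "ty": -0.018, "tz": 0, "rx": 0, "ry": 0, "rz": 0, "gripper": 1}
    - {"tx": 0.11, "ty": -0.018, "tz": 0, "rx": 0, "ry": 0, "rz": 0, "gripper": 1}
    - {"tx": 0.11, "ty": -0.018, "tz": 0, "rx": 0, "ry": 0, "rz": 0, "gripper": 1}
    - {"tx": 0.11, "ty": -0.018, "tz": 0, "rx": 0, "ry": 0, "rz": 0, "gripper": 1}
    - {"tx": 0.11, "ty": -0.018, "tz": 0, "rx": 0, "ry": 0, "rz": 0, "gripper": 1}
    - {"tx": 0.11, "ty": -0.018, "tz": 0, "rx": 0, "ry": 0, "rz": 0, "gripper": 1}
    - {"tx": 0.1, "ty": -0.018, "tz": 0, "rx": 0, "ry": 0, "rz": 0, "gripper": 1}
    - {"tx": 0.06, "ty": -0.013, "tz": 0, "rx": 0, "ry": 0, "rz": 0, "gripper": 1}

```text
time_s: 6.72
ee_pos: [531.4, 288.2, 201.9]
ee_rot: [-179.8, 0.1, 81.7]
force: [0.7, -0.5, -1.0]
gripper_width: 33.8
gripper_force: 45.0
```

Call:
send_rows:
  motion:
    - {"tx": 0, "ty": 0, "tz": 0, "rx": 0, "ry": 0, "rz": -0.27, "gripper": 1}
    - {"tx": 0, "ty": 0, "tz": 0, "rx": 0, "ry": 0, "rz": -0.27, "gripper": 1}
    - {"tx": 0, "ty": 0, "tz": 0, "rx": 0, "ry": 0, "rz": -0.27, "gripper": 1}
    - {"tx": 0, "ty": 0, "tz": 0, "rx": 0, "ry": 0, "rz": -0.27, "gripper": 1}
    - {"tx": 0, "ty": 0, "tz": 0, "rx": 0, "ry": 0, "rz": 0, "gripper": 1}
    - {"tx": 0, "ty": 0, "tz": 0, "rx": 0, "ry": 0, "rz": 0, "gripper": 1}

```text
time_s: 7.48
ee_pos: [532.3, 285.9, 203.1]
ee_rot: [-179.9, 0.0, 113.9]
force: [-0.4, -0.2, -1.4]
gripper_width: 33.9
gripper_force: 45.0
```

```bash
python3 - <<'E'
from h import *
plan(533.9,285.3,145,114.1)
d=snap('scene','s1'); s=env.state()['ee_pos']
for z in (s[2]-61,72): 
  print(proj(d,[s[0],s[1],z]),proj(d,[533.9,285.3,72]),proj(d,[578.7,184.7,72]))
im=cv2.imread('pics/s1.png')
h=load('scene0');b=cv2.imread('pics/scene0.png')
A=cv2.resize(im[40:240,320:460],None,fx=2.8,fy=2.8,interpolation=cv2.INTER_CUBIC);B=cv2.resize(b[40:240,320:460],None,fx=2.8,fy=2.8,interpolation=cv2.INTER_CUBIC)
cv2.imwrite('pics/s1c.png',np.hstack([A,B]))
E
```

```text
pos [532.3 285.9 203.1] rot [-1.7991e+02  1.0000e-02  1.1392e+02] F [-0.4 -0.2 -1.4] w 33.9 t 7.475
shift units [-0.0024  0.0027  0.1161] rows>= 0.9293392066506954 turn units [-0.0032  0.0002 -0.006 ] rows>= 0.019130756874512312
[390.55407601 118.31835815] [387.5859475  145.44318776] [386.73003215 177.12190997]
[387.0998409  145.08281391] [387.5859475  145.44318776] [386.73003215 177.12190997]
```

View pics/s1c.png

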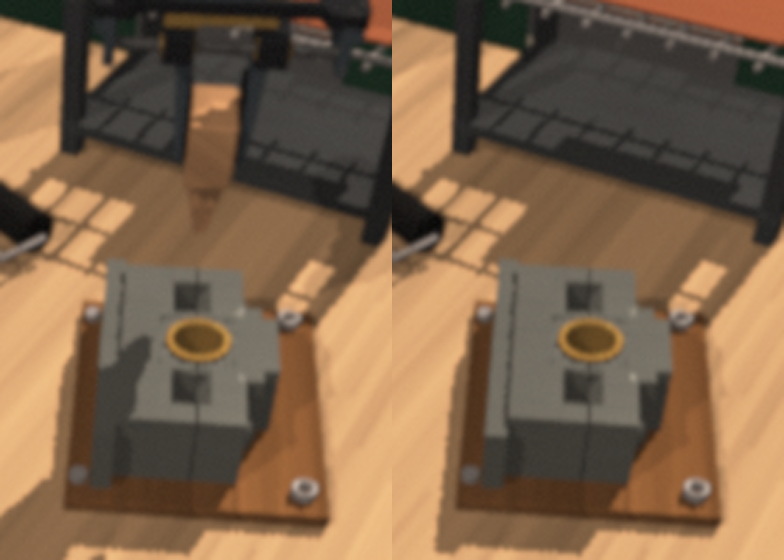

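Left crop: the wedge is held over the far slot, tip at about (392.5,121). The far slot is at about (388.7,146) and the near slot at (388.4,178). Tip and slots are all shifted about the same amount from prediction, so the top-view estimate agrees with the robot frame to about 1 mm.

Call:
send_rows:
  motion:
    - {"tx": -0.0024, "ty": 0.0027, "tz": 0.06, "rx": -0.003, "ry": 0, "rz": -0.006, "gripper": 1}
    - {"tx": 0, "ty": 0, "tz": 0.06, "rx": 0, "ry": 0, "rz": 0, "gripper": 1}
    - {"tx": 0, "ty": 0, "tz": 0.03, "rx": 0, "ry": 0, "rz": 0, "gripper": 1}
    - {"tx": 0, "ty": 0, "tz": 0, "rx": 0, "ry": 0, "rz": 0, "gripper": 1}
    - {"tx": 0, "ty": 0, "tz": 0, "rx": 0, "ry": 0, "rz": 0, "gripper": 1}
  grip_force: 55

```text
time_s: 8.15
ee_pos: [535.2, 286.1, 130.1]
ee_rot: [179.8, -0.0, 114.2]
force: [-0.3, -0.4, -1.4]
gripper_width: 33.9
gripper_force: 55.0
```

Call:
send_rows:
  motion:
    - {"tx": 0, "ty": 0, "tz": 0.01, "rx": 0, "ry": 0, "rz": 0, "gripper": 1}
    - {"tx": 0, "ty": 0, "tz": 0.01, "rx": 0, "ry": 0, "rz": 0, "gripper": 1}
    - {"tx": 0, "ty": 0, "tz": 0, "rx": 0, "ry": 0, "rz": 0, "gripper": 1}

```text
time_s: 8.52
ee_pos: [534.2, 285.5, 118.6]
ee_rot: [180.0, -0.0, 114.2]
force: [-0.2, 0.3, -1.4]
gripper_width: 33.9
gripper_force: 55.0
```

Call:
send_rows:
  motion:
    - {"tx": 0, "ty": 0, "tz": 0.01, "rx": 0, "ry": 0, "rz": 0, "gripper": 1}
    - {"tx": 0, "ty": 0, "tz": 0.01, "rx": 0, "ry": 0, "rz": 0, "gripper": 1}
    - {"tx": 0, "ty": 0, "tz": 0.01, "rx": 0, "ry": 0, "rz": 0, "gripper": 1}
    - {"tx": 0, "ty": 0, "tz": 0, "rx": 0, "ry": 0, "rz": 0, "gripper": 1}

```text
time_s: 9.02
ee_pos: [533.6, 285.2, 103.1]
ee_rot: [-179.9, 0.0, 114.2]
force: [-4.0, -2.8, -1.0]
gripper_width: 33.9
gripper_force: 55.0
```

Call:
send_rows:
  motion:
    - {"tx": 0, "ty": 0, "tz": 0.01, "rx": 0, "ry": 0, "rz": 0, "gripper": 1}
    - {"tx": 0, "ty": 0, "tz": 0.01, "rx": 0, "ry": 0, "rz": 0, "gripper": 1}
    - {"tx": 0, "ty": 0, "tz": 0.01, "rx": 0, "ry": 0, "rz": 0, "gripper": 1}
    - {"tx": 0, "ty": 0, "tz": 0, "rx": 0, "ry": 0, "rz": 0, "gripper": 1}
    - {"tx": 0, "ty": 0, "tz": 0, "rx": 0, "ry": 0, "rz": 0, "gripper": 1}

```text
time_s: 9.65
ee_pos: [534.4, 285.5, 88.2]
ee_rot: [180.0, 0.0, 114.2]
force: [-2.2, -1.3, -3.1]
gripper_width: 33.7
gripper_force: 55.0
```

Call:
send_rows:
  motion:
    - {"tx": 0, "ty": 0, "tz": 0.005, "rx": 0, "ry": 0, "rz": 0, "gripper": 1}
    - {"tx": 0, "ty": 0, "tz": 0.004, "rx": 0, "ry": 0, "rz": 0, "gripper": 1}
    - {"tx": 0, "ty": 0, "tz": 0, "rx": 0, "ry": 0, "rz": 0, "gripper": 1}
    - {"tx": 0, "ty": 0, "tz": 0, "rx": 0, "ry": 0, "rz": 0, "gripper": 1}

```text
time_s: 10.15
ee_pos: [535.1, 286.0, 86.0]
ee_rot: [179.8, -0.0, 114.2]
force: [-4.5, -1.3, 6.1]
gripper_width: 33.8
gripper_force: 55.0
```

Call:
send_rows:
  motion:
    - {"tx": 0, "ty": 0, "tz": 0.003, "rx": 0, "ry": 0, "rz": 0, "gripper": 1}
    - {"tx": 0, "ty": 0, "tz": 0, "rx": 0, "ry": 0, "rz": 0, "gripper": 1}
    - {"tx": 0, "ty": 0, "tz": 0, "rx": 0, "ry": 0, "rz": 0, "gripper": 1}

```text
time_s: 10.52
ee_pos: [535.1, 286.0, 85.9]
ee_rot: [179.8, -0.0, 114.2]
force: [-7.1, -1.9, 13.9]
gripper_width: 34.0
gripper_force: 55.0
```

Call:
send_rows:
  motion:
    - {"tx": 0, "ty": 0, "tz": 0.003, "rx": 0, "ry": 0, "rz": 0, "gripper": 1}
    - {"tx": 0, "ty": 0, "tz": 0, "rx": 0, "ry": 0, "rz": 0, "gripper": 1}
    - {"tx": 0, "ty": 0, "tz": 0, "rx": 0, "ry": 0, "rz": 0, "gripper": 1}

```text
time_s: 10.9
ee_pos: [535.1, 286.0, 85.9]
ee_rot: [179.7, -0.0, 114.2]
force: [-7.9, -4.2, 22.4]
gripper_width: 33.9
gripper_force: 55.0
```

```bash
python3 - <<'E'
from h import *
plan(534,285.5,200,114.1)
d=snap('scene','s2'); t=snap('top','t2')
A=cv2.resize(cv2.imread('pics/s2.png')[60:240,320:450],None,fx=3,fy=3,interpolation=cv2.INTER_CUBIC)
B=cv2.resize(cv2.imread('pics/t2.png')[140:275,95:230],None,fx=3,fy=4,interpolation=cv2.INTER_CUBIC)
cv2.imwrite('pics/c3.png',np.hstack([A,B]))
E
```

```text
pos [535.1 286.   85.9] rot [ 1.7972e+02 -1.0000e-02  1.1421e+02] F [-7.9 -4.2 22.4] w 33.9 t 10.9
shift units [ 0.     -0.0013 -0.2282] rows>= 1.8256572103246766 turn units [ 0.0093 -0.0005  0.0037] rows>= 0.028171248431180324
```

View pics/c3.png

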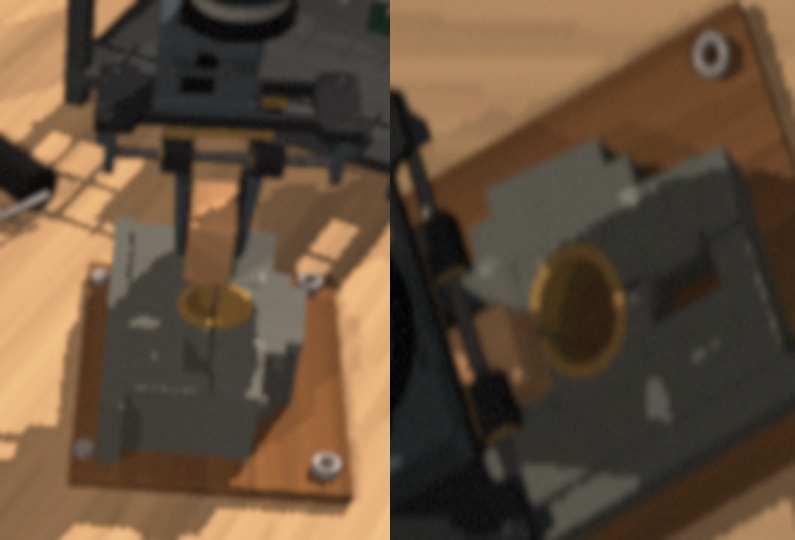

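The wedge head sits on the housing top at the far slot, with no gap visible under it. It stopped at TCP z 85.9 under 22 N, so I take it as seated. Next is drawing it out and moving it over the other slot.

Call:
send_rows:
  motion:
    - {"tx": 0, "ty": 0, "tz": -0.01, "rx": 0, "ry": 0, "rz": 0, "gripper": 1}
    - {"tx": 0, "ty": 0, "tz": -0.02, "rx": 0, "ry": 0, "rz": 0, "gripper": 1}
    - {"tx": 0, "ty": 0, "tz": -0.03, "rx": 0, "ry": 0, "rz": 0, "gripper": 1}
    - {"tx": 0, "ty": 0, "tz": -0.04, "rx": 0, "ry": 0, "rz": 0, "gripper": 1}
    - {"tx": 0, "ty": 0, "tz": -0.06, "rx": 0, "ry": 0, "rz": 0, "gripper": 1}
    - {"tx": 0, "ty": 0, "tz": -0.06, "rx": 0, "ry": 0, "rz": 0, "gripper": 1}
    - {"tx": 0, "ty": 0, "tz": -0.02, "rx": 0, "ry": 0, "rz": 0, "gripper": 1}
    - {"tx": 0, "ty": 0, "tz": 0, "rx": 0, "ry": 0, "rz": 0, "gripper": 1}

```text
time_s: 12.0
ee_pos: [534.8, 285.8, 202.0]
ee_rot: [179.8, -0.0, 114.2]
force: [0.2, 0.4, -2.1]
gripper_width: 33.8
gripper_force: 55.0
```

```bash
python3 - <<'E'
from h import *
plan(578.7,184.7,200,114.1)
d=snap('scene','s3')
cv2.imwrite('pics/c4.png',cv2.resize(cv2.imread('pics/s3.png')[100:230,330:450],None,fx=4.5,fy=4.5,interpolation=cv2.INTER_CUBIC))
E
```

```text
pos [534.8 285.8 202. ] rot [179.81  -0.   114.21] F [ 0.2  0.4 -2.1] w 33.8 t 12.0
shift units [-0.2204 -0.0028  0.0039] rows>= 1.7635961176165607 turn units [ 0.0064 -0.0001  0.0038] rows>= 0.02082732241191301
```

View pics/c4.png

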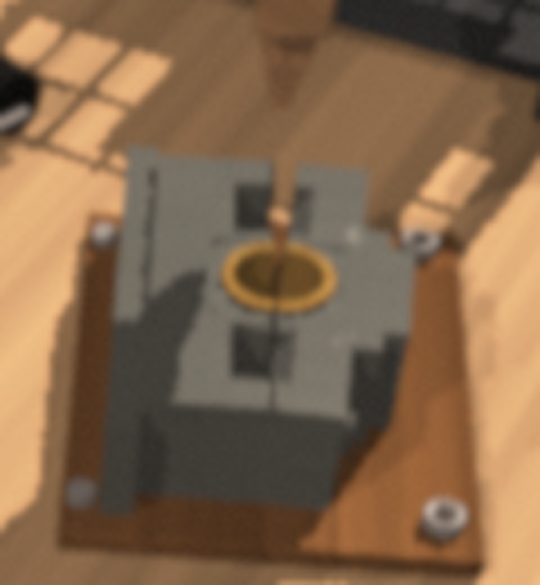

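The far end of the seam is open by a visible 8 mm or so (crop x 272–297 at y 170), and the near end is still closed. Moving to the near slot.

Call:
send_rows:
  motion:
    - {"tx": -0.05, "ty": -0.001, "tz": 0, "rx": 0.006, "ry": 0, "rz": 0, "gripper": 1}
    - {"tx": -0.07, "ty": -0.001, "tz": 0, "rx": 0, "ry": 0, "rz": 0, "gripper": 1}
    - {"tx": -0.07, "ty": -0.001, "tz": 0, "rx": 0, "ry": 0, "rz": 0, "gripper": 1}
    - {"tx": -0.03, "ty": 0, "tz": 0, "rx": 0, "ry": 0, "rz": 0.004, "gripper": 1}
    - {"tx": 0, "ty": 0, "tz": 0, "rx": 0, "ry": 0, "rz": 0, "gripper": 1}
    - {"tx": 0, "ty": 0, "tz": 0, "rx": 0, "ry": 0, "rz": 0, "gripper": 1}

```text
time_s: 12.8
ee_pos: [577.6, 185.6, 201.1]
ee_rot: [-179.9, -0.1, 114.1]
force: [0.0, 1.1, -1.8]
gripper_width: 33.7
gripper_force: 55.0
```

```bash
python3 - <<'E'
from h import *
plan(578.7,184.7,120,114.1)
E
```

```text
pos [577.6 185.6 201.1] rot [-1.7988e+02 -5.0000e-02  1.1413e+02] F [ 0.   1.1 -1.8] w 33.7 t 12.8
shift units [-0.0027  0.0016  0.1622] rows>= 1.2976701938018065 turn units [-0.0041 -0.0017  0.0009] rows>= 0.012613879750404483
```

Call:
send_rows:
  motion:
    - {"tx": -0.0027, "ty": 0.001, "tz": 0.06, "rx": 0, "ry": 0, "rz": 0, "gripper": 1}
    - {"tx": 0, "ty": 0, "tz": 0.06, "rx": 0, "ry": 0, "rz": 0, "gripper": 1}
    - {"tx": 0, "ty": 0, "tz": 0.03, "rx": 0, "ry": 0, "rz": 0, "gripper": 1}
    - {"tx": 0, "ty": 0, "tz": 0.01, "rx": 0, "ry": 0, "rz": 0, "gripper": 1}
    - {"tx": 0, "ty": 0, "tz": 0, "rx": 0, "ry": 0, "rz": 0, "gripper": 1}
    - {"tx": 0, "ty": 0, "tz": 0, "rx": 0, "ry": 0, "rz": 0, "gripper": 1}

```text
time_s: 13.55
ee_pos: [579.7, 183.9, 122.6]
ee_rot: [180.0, 0.0, 114.1]
force: [0.5, 0.9, -1.0]
gripper_width: 34.2
gripper_force: 55.0
```

Call:
send_rows:
  motion:
    - {"tx": 0, "ty": 0, "tz": 0.01, "rx": 0, "ry": 0, "rz": 0, "gripper": 1}
    - {"tx": 0, "ty": 0, "tz": 0.01, "rx": 0, "ry": 0, "rz": 0, "gripper": 1}
    - {"tx": 0, "ty": 0, "tz": 0.01, "rx": 0, "ry": 0, "rz": 0, "gripper": 1}
    - {"tx": 0, "ty": 0, "tz": 0, "rx": 0, "ry": 0, "rz": 0, "gripper": 1}

```text
time_s: 14.05
ee_pos: [577.7, 183.1, 105.5]
ee_rot: [-179.7, -0.0, 114.1]
force: [-3.5, -1.2, -3.5]
gripper_width: 33.8
gripper_force: 55.0
```

Call:
send_rows:
  motion:
    - {"tx": 0, "ty": 0, "tz": 0.01, "rx": 0, "ry": 0, "rz": 0, "gripper": 1}
    - {"tx": 0, "ty": 0, "tz": 0.01, "rx": 0, "ry": 0, "rz": 0, "gripper": 1}
    - {"tx": 0, "ty": 0, "tz": 0.01, "rx": 0, "ry": 0, "rz": 0, "gripper": 1}
    - {"tx": 0, "ty": 0, "tz": 0, "rx": 0, "ry": 0, "rz": 0, "gripper": 1}
    - {"tx": 0, "ty": 0, "tz": 0, "rx": 0, "ry": 0, "rz": 0, "gripper": 1}

```text
time_s: 14.68
ee_pos: [579.2, 183.7, 90.9]
ee_rot: [-179.9, -0.0, 114.1]
force: [-0.6, 0.9, -3.1]
gripper_width: 33.9
gripper_force: 55.0
```

Call:
send_rows:
  motion:
    - {"tx": 0, "ty": 0, "tz": 0.006, "rx": 0, "ry": 0, "rz": 0, "gripper": 1}
    - {"tx": 0, "ty": 0, "tz": 0.006, "rx": 0, "ry": 0, "rz": 0, "gripper": 1}
    - {"tx": 0, "ty": 0, "tz": 0, "rx": 0, "ry": 0, "rz": 0, "gripper": 1}
    - {"tx": 0, "ty": 0, "tz": 0, "rx": 0, "ry": 0, "rz": 0, "gripper": 1}

```text
time_s: 15.18
ee_pos: [579.2, 183.7, 85.9]
ee_rot: [-180.0, 0.0, 114.1]
force: [-1.5, -0.6, 5.1]
gripper_width: 33.8
gripper_force: 55.0
```

Call:
send_rows:
  motion:
    - {"tx": 0, "ty": 0, "tz": 0.004, "rx": 0, "ry": 0, "rz": 0, "gripper": 1}
    - {"tx": 0, "ty": 0, "tz": 0.002, "rx": 0, "ry": 0, "rz": 0, "gripper": 1}
    - {"tx": 0, "ty": 0, "tz": 0, "rx": 0, "ry": 0, "rz": 0, "gripper": 1}
    - {"tx": 0, "ty": 0, "tz": 0, "rx": 0, "ry": 0, "rz": 0, "gripper": 1}

```text
time_s: 15.68
ee_pos: [579.3, 183.6, 85.9]
ee_rot: [180.0, 0.0, 114.1]
force: [-6.9, -2.2, 20.5]
gripper_width: 33.7
gripper_force: 55.0
```

Call:
send_rows:
  motion:
    - {"tx": 0, "ty": 0, "tz": -0.007, "rx": 0, "ry": 0, "rz": 0, "gripper": 1}
    - {"tx": 0, "ty": 0, "tz": 0, "rx": 0, "ry": 0, "rz": 0, "gripper": 1}
    - {"tx": 0, "ty": 0, "tz": 0, "rx": 0, "ry": 0, "rz": 0, "gripper": -0.3}
    - {"tx": 0, "ty": 0, "tz": 0, "rx": 0, "ry": 0, "rz": 0, "gripper": -0.3}
    - {"tx": 0, "ty": 0, "tz": 0, "rx": 0, "ry": 0, "rz": 0, "gripper": -0.3}
    - {"tx": 0, "ty": 0, "tz": 0, "rx": 0, "ry": 0, "rz": 0, "gripper": -0.3}
    - {"tx": 0, "ty": 0, "tz": 0, "rx": 0, "ry": 0, "rz": 0, "gripper": -0.3}

```text
time_s: 16.55
ee_pos: [579.0, 183.6, 85.9]
ee_rot: [-179.9, -0.0, 114.1]
force: [-0.5, 0.2, 0.2]
gripper_width: 59.3
gripper_force: 0.0
```

Call:
send_rows:
  motion:
    - {"tx": 0, "ty": 0, "tz": -0.02, "rx": 0, "ry": 0, "rz": 0, "gripper": -0.3}
    - {"tx": 0, "ty": 0, "tz": -0.04, "rx": 0, "ry": 0, "rz": 0, "gripper": -0.3}
    - {"tx": 0, "ty": 0, "tz": -0.08, "rx": 0, "ry": 0, "rz": 0, "gripper": -0.3}
    - {"tx": 0, "ty": 0, "tz": -0.1, "rx": 0, "ry": 0, "rz": 0, "gripper": -0.3}
    - {"tx": 0, "ty": 0, "tz": -0.05, "rx": 0, "ry": 0, "rz": 0, "gripper": -0.3}
    - {"tx": -0.1, "ty": 0, "tz": 0, "rx": 0, "ry": 0, "rz": 0, "gripper": -0.3}
    - {"tx": -0.12, "ty": 0, "tz": 0, "rx": 0, "ry": 0, "rz": 0, "gripper": -0.3}
    - {"tx": -0.12, "ty": 0, "tz": 0, "rx": 0, "ry": 0, "rz": 0, "gripper": -0.3}
    - {"tx": -0.1, "ty": 0, "tz": 0, "rx": 0, "ry": 0, "rz": 0, "gripper": -0.3}
    - {"tx": 0, "ty": 0, "tz": 0, "rx": 0, "ry": 0, "rz": 0, "gripper": -0.3}

```text
time_s: 17.8
ee_pos: [670.0, -20.7, 231.1]
ee_rot: [-179.9, 0.1, 113.8]
force: [1.0, 0.4, -0.4]
gripper_width: 59.6
gripper_force: 0.0
```

```bash
python3 - <<'E'
from h import *
s=snap('scene','s5'); t=snap('top','t5')
A=cv2.resize(cv2.imread('pics/s5.png')[80:230,330:450],None,fx=3.3,fy=4,interpolation=cv2.INTER_CUBIC)
B=cv2.resize(cv2.imread('pics/t5.png')[140:290,85:250],None,fx=2.4,fy=4,interpolation=cv2.INTER_CUBIC)
cv2.imwrite('pics/c5.png',np.hstack([A,B]))
E
```

```text
(no output)
```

View pics/c5.png

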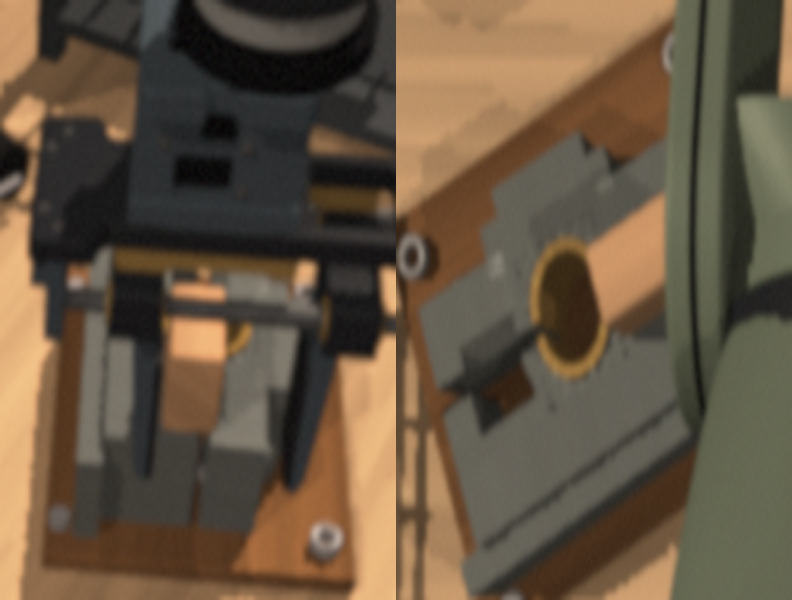

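The wedge stands upright, seated in the near slot, and the gripper is clear of it. The seam is open at both ends.

```bash
python3 -c "
from workcell import env
print(env.job_done())"
```

```text
the job is handed in; nothing more can be done
None
```

I handed the job in at about 18 s, and no verdict came back. The wedge went fully down in both slots in turn, the seam is visibly open at both ends (estimated by eye, not measured), and the wedge stands released in the -55 slot.

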